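# Hold open the heavy flap of a vial well with its lifting lever

## Task

Open the heavy steel flap of the blue vial well with its lever. First push the red paddle of the sliding catch all the way in, so that its stop no longer stands under the lever; then press the lever's yellow pad all the way down with the fingertips, so that the short end raises the flap, and finish while still holding the pad down and the flap up. Do not grasp or lift the lever out of its pivot, do not touch the flap, and leave the other things on the table alone.

Things in the scene. Friction and masses are not known exactly. Their poses are not given: they have to be found in the camera images.
- lifter: Fixed grey base plate (318x116x8 mm) with the fulcrum, catch and blue vial well. Origin on the table right under the lever's pivot; x runs along the lever from its pad end (x = -150 mm) to its short end and the well (x = 84 to 134 mm), y left of x, z up. Fulcrum cheeks: x = -20 to 20 mm, 75 mm high. A rubber bump stop, 14 mm high, is at x = -140 mm.
- lever: Loose aluminium lever, 20 mm wide. Origin on its pivot pin, which rests in open slots 62 mm above the table. x points to the short end (75 mm, round nose under the flap's lip); the long arm points to -x, rising at 0.29 rad at rest, and carries a yellow pad 40x50 mm, 157 mm from the pin. At rest its axes are parallel to the base's; fully down it has turned about 0.5 rad onto the bump stop.
- lever_pad (a point): Top centre of the yellow pad, at rest about 117 mm above the table, facing up, tilted 0.29 rad along the lever. Fully down (bump stop) it is about 33 mm above the table, nearly straight below its start (on the way it bows up to 10 mm away from the pivot). Pressing takes about 5 N at first, falling to about 2 N just above the bump stop, where it rises steeply.
- flap (a joint): Angle of the heavy steel flap (about 1.9 kg, 80 mm wide, hinged on the well's far side): 0 shut, grows as its near lip rises; about 0.5 rad with the lever fully down. It falls shut when the lever is let go.
- flap_lip (a point): Near edge of the flap's 60 mm wide, 10 mm thick lip, at mid width and mid thickness; 74 mm above the table when shut. The lip lies on the lever's short end.
- catch (a joint): Travel of the sliding catch in m: 0 to 0.005 at the start (stop under the lever, the lever can sink only a few mm), 0.038 all the way in (stop block clear of the lever). It slides along the base's -y under the lever at 75 mm from the pivot, takes 1.5 to 3 N, and stays where it is left.
- catch_push (a point): Centre of the outer (+y) face of the red paddle, which is 34 mm wide along x and 10 mm thick; its top is 64 mm, this point 44 mm above the table. It is pushed along the base's -y, towards the lever. The catch's steel stop block, 20 mm square and 73 mm high, lies 100 mm from here along -y.
- timer: white square timer 66x66x19 mm. Bystander; origin at the centre of its underside
- vial_15: standing clear vial with white cap, 23 mm wide, 76 mm tall. Bystander; origin at the centre of its underside
- marker: red and white marker pen lying flat, 17x135x16 mm. Bystander; origin at the centre of its underside
- screwdriver: screwdriver with red handle lying flat, 25x190x24 mm. Bystander; origin at the centre of its underside
- crimper: hand crimper with black handles lying flat, 92x213x35 mm. Bystander; origin at the centre of its underside
- tape_roll: beige tape roll lying flat, 105 mm wide, 25 mm high. Bystander; origin at the centre of its underside

How it is judged:
On the way, in this order (a step that is already met when the one before it is completed fails the run):
1. the catch is pushed in, its stop clear of the lever (value of joint catch above 0.028 m), for 0.2 s.
2. the lever has raised the flap (value of joint flap above 0.44 rad and contact force between lever and flap above 0.5 N), for 0.3 s.
At the end, for the whole second after the job is handed in: The catch is in by more than 28 mm of its 38 mm, the flap stands still and raised by more than 0.44 rad (fully down gives about 0.5), carried by the lever's short end; the fingers press on the lever with more than 0.5 N, and the lever's pin still sits in its slots (risen less than 6 mm) (all of step 2 and value of joint catch above 0.028 m and velocity of joint flap between -0.05 and 0.05 rad/s and contact force between the fingers and lever above 0.5 N and z of lever in the frame of lifter below 0.068 m and linear speed of lever below 0.02 m/s); the arm keeps its last pose, push and grip.
It fails at once if the lever is lifted or pulled out of its pivot slots (pin risen more than 8 mm or out of place by 12 mm) (z of lever in the frame of lifter above 0.07 m or horizontal distance between lever and lifter above 0.012 m).
It fails at once if the robot touches the flap (contact force between any of the fingers, the arm and flap above 0.5 N).
It fails at once if a bystander is moved by more than 20 mm (distance of any of timer, vial_15, marker, screwdriver, crimper, tape_roll from where it was at the start of the episode above 0.02 m).
It also fails if it takes over 38 s, if anything falls off the work surface, if the arm or the gripper's body presses on something with over 40 N, if the wrist force passes 120 N, or if a joint passes its speed limit or range.

## Robot

A 6-joint arm with a two-finger parallel gripper is mounted at the origin on a cart in front of the work surface, level with it; the furniture and walls round the work are solid. World frame = base frame: x ahead of the robot, y to its left, z up, the work surface at z = 0. Lengths are in m, angles in rad, forces in N, time in s.
With the tool pointing down it reaches from about 0.375 to 0.825 m from the base axis. Payload 5.5 kg.
Tool frame: the origin (TCP) lies midway between the tips of the shut fingers; the grasp point (between the pads) lies 19 mm behind it; z points along the fingers, y is the direction in which the jaws open and shut (so a half turn about z gives the same grasp; the last joint's range is limited). The gripper opens to 85 mm and grips with 20 to 120 N. Pads are 22 mm wide; open, the fingers measure 114 mm over their backs; the gripper's body (76 mm by 85 mm) begins 54 mm behind the grasp point. The pads swing forward as they close: fully open they stand 13 mm farther back than shut.
Start: joints at [1.22, 0.314, -0.047, 1.21, 0, 1.571], TCP at [0.206, 0.563, 0.231] pointing down, gripper open.
Joint ranges: [-2.67, 2.67], [-0.69, 1.73], [-1.03, 1.25], [-2.08, 2.16], [-1.42, 1.45], [-3.14, 3.14]. Speed limits (rad/s): [2.39, 2.39, 3.01, 3.14, 3.14, 3.14].

## Interface

Orientations are given as a unit quaternion [w, x, y, z].
In Python, from cell import bot, vision gives the robot as it stands. The module is installed in compiled form; this text tells all that it offers.
- The arm moves only by the tool servo_tool, never from a script. Its argument "steps" is one flat list of numbers, 7 for each row, row after row: the opening in per cent of the stroke, from 0 (shut) to 100 (fully open), then the shift along the tool's x, y, z in cm, then the turn, a rotation vector about the tool's x, y, z in rad. In form: [claw, dx, dy, dz, ax, ay, az, claw, dx, dy, dz, ax, ay, az, ...]. A call has 1 to 12 rows; each row is the pose to reach, as a shift and turn from the pose measured when the call began, along the tool's axes at that moment; what a row does not reach only later rows make up. A row lasts 1/8 s, in which the tool goes at most 62.5 mm and 10.7 degrees, less where a joint would pass 70% of its speed; a pose out of reach is approached as far as the arm can. A call with a gripper value outside its range is refused whole. The fingers move at their own pace and stop on an object; "newtons" is the grip in N (left out, the last holds). Time passes only in rows, so rows that repeat a pose let the fingers close. It gives the time, the measured TCP pose, the force and the opening at its end, in the units of the state.
- bot.read_state(): the state, without advancing time (a new reading comes with each control period).
- vision.read_camera(name): name is "side" or "top" or "wrist"; returns the picture (400x640x3 uint8, blue, green, red); there is no depth.
- vision.camera_params(name): a dict with "fx", "fy", "cx", "cy" (pixels), "rvec" (rotation vector, rad) and "tvec" (3), from world to camera coordinates, as OpenCV has them; the wrist camera has in their place "hand_eye" (4x4, takes a point from camera to tool coordinates, whose origin is the TCP and whose axes are the flange's). Camera axes: x right, y down, z forward; pixel columns grow to the right and rows downward; lengths in m; the calibration is good to about 2 mm. A picture is of the moment at which its call begins: read the wrist's pose just before it. camera_params takes no time and is no camera call.
- bot.sign_off(): hands the job in, once; it reports no verdict.
The state is a dict: "time": time; "joint_positions": joint angles; "joint_velocities": joint speeds; "tau": joint torques, N m; "position": TCP position; "ee_rot": TCP orientation; "wrist_force": force on the tool from outside, world axes, zero at the start; "wrist_torque": the same for the moment, N m; "finger_gap": opening from 0.0 (shut) to 1.0 (fully open).
Only numpy, scipy, OpenCV 4.12 (cv2) and the standard library are available. Lean on these libraries where they do the work, as an engineer would, in place of code of your own. Each camera call takes 0.05 s, during which the arm holds its last target.

## Working session

There is one attempt and no reset: what is moved stays moved. The work goes in short steps, Python scripts to look and compute and a tool call to move; the robot and the scene stay as the last step left them, time stands still between calls to the robot, and variables do not carry over. Pictures are saved under pics/ and viewed, and the job is handed in when it is done.

Besides the shell and the picture viewer there is one more tool, called after ">>>" as name(argument=value, ...), one argument or row to a line, values as JSON. servo_tool: Moves the arm, as the interface text tells. Its arguments: {"type":"object","properties":{"steps":{"type":"array","items":{"type":"number"}},"newtons":{"type":"number"}},"required":["steps"]}

```bash
mkdir -p pics
python3 - <<'E'
from cell import bot, vision
import cv2,json
s=bot.read_state();print(s)
for n in ["side","top","wrist"]:
    cv2.imwrite(f"pics/{n}0.png",vision.read_camera(n));print(n,vision.camera_params(n))
E
```

```text
{'time': 0.0, 'joint_positions': array([ 1.22000809e+00,  3.14245215e-01, -4.80825290e-02,  1.21019973e+00,
        9.13914014e-06,  1.57080434e+00]), 'joint_velocities': array([-1.90863806e-03,  3.45877833e-05, -8.72617125e-04,  5.33693647e-04,
        5.12755050e-04,  5.77053967e-04]), 'tau': array([ 1.15942621e-03, -5.39594078e+01,  3.39748907e+01,  1.93729671e-02,
       -1.09339485e-04, -1.07380447e-05]), 'position': array([0.20597994, 0.56291544, 0.23042155]), 'ee_rot': array([-1.55535638e-04,  1.74500109e-01,  9.84656774e-01, -8.51498571e-04]), 'wrist_force': array([ 0.46798874,  0.43169906, -0.14919068]), 'wrist_torque': array([ 0.01903322, -0.00117603,  0.0597106 ]), 'finger_gap': 1.0002181842934323}
side {'fx': 384.9575706136224, 'fy': 384.9575706136224, 'cx': 313.2476157625477, 'cy': 197.4812661277336, 'rvec': array([ 2.23685102,  0.93757412, -0.35216761]), 'tvec': array([-0.42425278, -0.27223946,  1.46719375])}
top {'fx': 406.48561652139756, 'fy': 406.48561652139756, 'cx': 319.13327979616207, 'cy': 201.4266807912038, 'rvec': array([ 2.14329589, -2.16394511,  0.167652  ]), 'tvec': array([-0.03450241,  0.63394116,  1.33295288])}
wrist {'fx': 346.8743496679282, 'fy': 346.8743496679282, 'cx': 322.3491500228946, 'cy': 201.30449516789452, 'hand_eye': array([[-9.53993674e-04, -9.44204634e-01, -3.29358012e-01,
         8.43416758e-02],
       [ 9.99999528e-01, -9.61062218e-04, -1.41347175e-04,
        -3.91854934e-04],
       [-1.83072884e-04, -3.29357991e-01,  9.44205105e-01,
        -1.42548741e-01],
       [ 0.00000000e+00,  0.00000000e+00,  0.00000000e+00,
         1.00000000e+00]])}
```

View pics/top0.png

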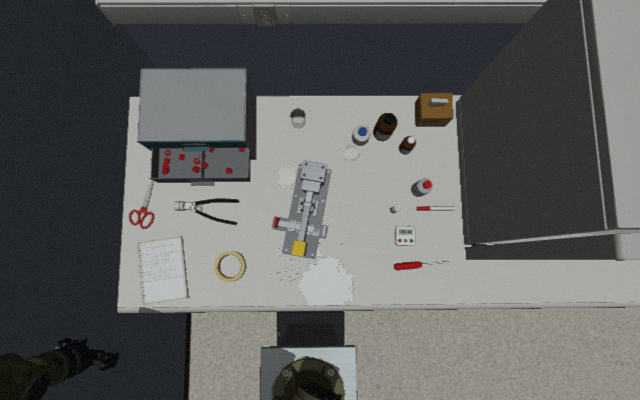

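View pics/side0.png

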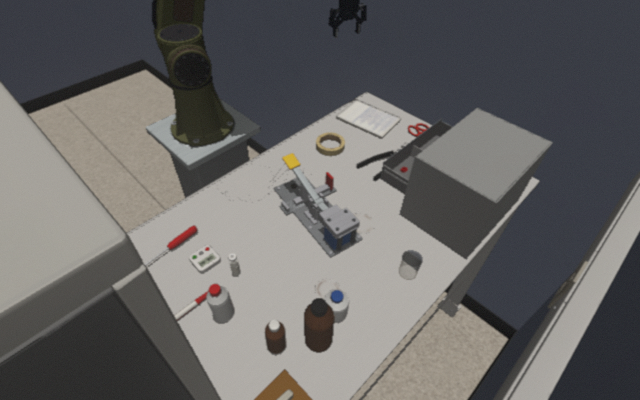

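View pics/wrist0.png

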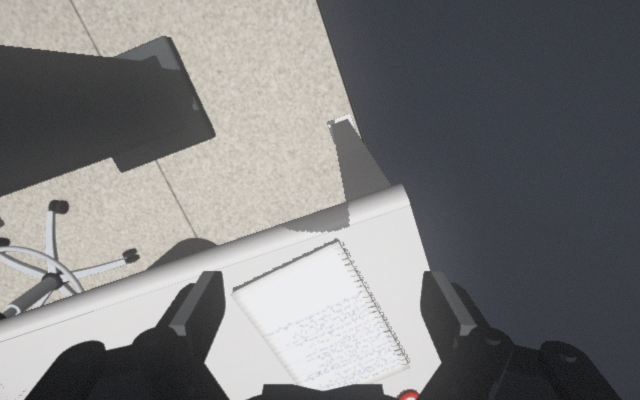

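```bash
cat > h.py <<'E'
import cv2,numpy as np
from scipy.spatial.transform import Rotation as R
from cell import bot,vision
def P(n):
    p=vision.camera_params(n);K=np.array([[p['fx'],0,p['cx']],[0,p['fy'],p['cy']],[0,0,1]])
    if n=='wrist':
        s=bot.read_state();q=s['ee_rot'];T=np.eye(4);T[:3,:3]=R.from_quat([q[1],q[2],q[3],q[0]]).as_matrix();T[:3,3]=s['position']
        M=np.linalg.inv(T@p['hand_eye']);return K,M[:3,:3],M[:3,3]
    return K,cv2.Rodrigues(p['rvec'])[0],p['tvec']
def ray(c,uv):
    K,Rm,t=c;d=Rm.T@np.linalg.solve(K,[uv[0],uv[1],1.]);return -Rm.T@t,d/np.linalg.norm(d)
def onz(c,uv,z):
    o,d=ray(c,uv);return o+d*(z-o[2])/d[2]
def tri(c1,u1,c2,u2):
    o1,d1=ray(c1,u1);o2,d2=ray(c2,u2);a=np.linalg.lstsq(np.c_[d1,-d2],o2-o1,rcond=None)[0]
    p,q=o1+a[0]*d1,o2+a[1]*d2;return (p+q)/2,np.linalg.norm(p-q)
def proj(c,p):
    K,Rm,t=c;x=K@(Rm@np.asarray(p)+t);return x[:2]/x[2]
def blobs(im,lo,hi,roi,mn=10):
    x0,y0,x1,y1=roi;h=cv2.cvtColor(im,cv2.COLOR_BGR2HSV)
    m=cv2.inRange(h,lo,hi);k=np.zeros_like(m);k[y0:y1,x0:x1]=m[y0:y1,x0:x1]
    n,l,st,c=cv2.connectedComponentsWithStats(k)
    return [(st[i,4],c[i].round(2),cv2.boxPoints(cv2.minAreaRect(np.argwhere(l==i)[:,::-1].astype(np.float32))).round(1).tolist()) for i in range(1,n) if st[i,4]>=mn]
E
python3 - <<'E'
from h import *
t=cv2.imread('pics/top0.png');s=cv2.imread('pics/side0.png')
ct,cs=P('top'),P('side')
Y=((20,120,80),(35,255,255));Rd=((0,130,60),(6,255,255));R2=((172,130,60),(180,255,255))
for n,im,roi in (('top',t,(265,150,335,265)),('side',s,(270,140,370,250))):
    print(n,'Y',blobs(im,*Y,roi));print('R',blobs(im,*Rd,roi),blobs(im,*R2,roi))
cv2.imwrite('pics/topc.png',cv2.resize(t[150:265,255:345],None,fx=5,fy=5,interpolation=cv2.INTER_CUBIC))
cv2.imwrite('pics/sidec.png',cv2.resize(s[140:260,265:375],None,fx=5,fy=5,interpolation=cv2.INTER_CUBIC))
E
```

```text
top Y [(np.int32(185), array([298.48, 247.84]), [[291.1000061035156, 254.1999969482422], [293.6000061035156, 239.3000030517578], [305.79998779296875, 241.3000030517578], [303.29998779296875, 256.20001220703125]])]
R [(np.int32(25), array([275.56, 221.52]), [[273.1000061035156, 225.5], [275.3999938964844, 216.60000610351562], [277.8999938964844, 217.1999969482422], [275.70001220703125, 226.1999969482422]])] []
side Y [(np.int32(160), array([290.89, 160.91]), [[282.1000061035156, 157.60000610351562], [291.29998779296875, 151.5], [299.6000061035156, 163.89999389648438], [290.3999938964844, 170.10000610351562]])]
R [(np.int32(29), array([329.48, 177.34]), [[326.0, 173.39999389648438], [329.70001220703125, 172.0], [333.79998779296875, 182.89999389648438], [330.1000061035156, 184.3000030517578]])] []
```

View pics/topc.png

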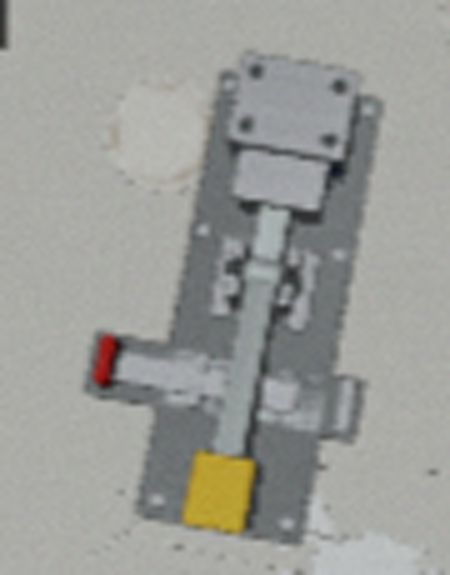

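View pics/sidec.png

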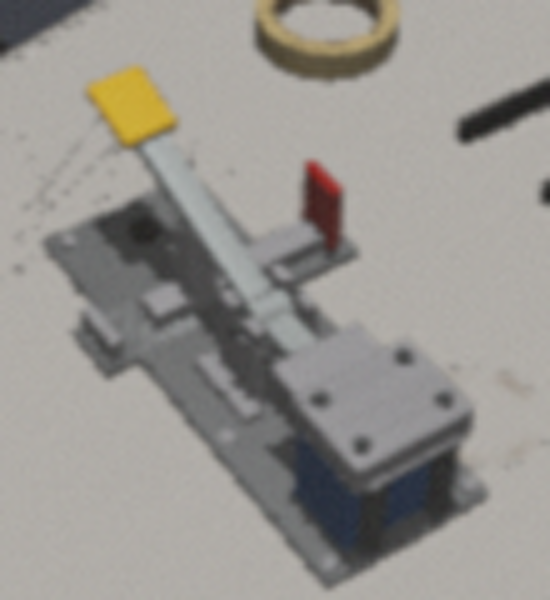

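```bash
cat > m.py <<'E'
from h import *
ct,cs=P('top'),P('side')
c=[(282,252.4),(315,258.6),(331.4,170),(299.4,164)]
w=[onz(ct,u,.008) for u in c];print('corners',np.round(w,4))
m1=(w[0]+w[1])/2;m2=(w[2]+w[3])/2;d=m2-m1;L=np.linalg.norm(d);th=np.arctan2(d[1],d[0]);W=w[3]-w[2]; print('L',L,'W',np.linalg.norm(w[0]-w[1]),np.linalg.norm(W),'yaw',th,'yawW',np.arctan2(W[1],W[0])-np.pi/2)
pad,e=tri(ct,(298.48,247.84),cs,(290.89,160.91));print('pad',pad,e,'planar',onz(ct,(298.48,247.84),.117))
# paddle top strip seen from top includes outer face? 
print('paddle tri',tri(ct,(275.56,221.52),cs,(329.48,177.34)),'planar .064',onz(ct,(275.56,221.52),.064))
ex=np.array([np.cos(th),np.sin(th),0]);ey=np.array([-ex[1],ex[0],0])
o=pad*[1,1,0]+ex*.150;print('origin from pad',o)
for n,p in (('mid',(m1+m2)/2),('paddle',onz(ct,(275.56,221.52),.064))): print(n,(p-o)@ex,(p-o)@ey)
E
python3 m.py
```

```text
corners [[ 0.464   0.0877  0.008 ]
 [ 0.4419 -0.0249  0.008 ]
 [ 0.7504 -0.0855  0.008 ]
 [ 0.7729  0.0271  0.008 ]]
L 0.3146441544018508 W 0.11477186088857134 0.11486033827229222 yaw -0.19372044529297944 yawW -0.19711210660116807
pad [0.47600622 0.02751946 0.11156522] 0.00023726750820416174 planar [0.47577443 0.0272213  0.117     ]
paddle tri (array([0.56629427, 0.10638724, 0.05146761]), np.float64(0.0007826357080764419)) planar .064 [0.56485372 0.10491326 0.064     ]
origin from pad [ 0.62320044 -0.0013572   0.        ]
mid -0.01606363556136415 -0.0006480106442835215
paddle -0.07771356916838844 0.09305025769159413
```

```bash
cat > go.py <<'E'
from h import *
th=-0.195;o=np.array([0.6232,-0.0014,0]);ex=np.array([np.cos(th),np.sin(th),0]);ey=np.array([-ex[1],ex[0],0])
def loc(p): d=np.asarray(p)-o;return np.round([d@ex,d@ey,p[2]],4)
def cur():
    s=bot.read_state();q=s['ee_rot'];return s,R.from_quat([q[1],q[2],q[3],q[0]])
def to(x,y,z):
    s,Rc=cur();p=o+x*ex+y*ey+[0,0,z]
    Rt=R.from_matrix(np.c_[ey,ex,[0,0,-1]])
    return np.round(Rc.inv().apply(p-s['position'])*100,2),np.round((Rc.inv()*Rt).as_rotvec(),3)
E
python3 -c "
from go import *
s,_=cur();print(loc(s['position']))
print(to(-.076,.14,.2));print(to(-.076,.14,.036))"
```

```text
[-0.5186  0.4729  0.2306]
(array([-48.89, -26.02,   3.1 ]), array([-1.000e-03,  1.000e-03,  1.415e+00]))
(array([-48.89, -26.  ,  19.5 ]), array([-1.000e-03,  1.000e-03,  1.415e+00]))
```

>>> servo_tool(
  steps=[0,-5,-2.7,0.3,0,0,0.14,0,-10,-5.3,0.6,0,0,0.28,0,-15,-8,0.9,0,0,0.43,0,-20,-10.6,1.3,0,0,0.57,0,-25,-13.3,1.6,0,0,0.71,0,-30,-16,2,0,0,0.86,0,-35,-18.6,2.3,0,0,1.0,0,-40,-21.3,2.6,0,0,1.15,0,-45,-24,3,0,0,1.3,0,-48.9,-26,3.1,0,0,1.415,0,-48.9,-26,3.1,0,0,1.415],
  newtons=40,
)

```text
time: 1.52
position: [0.5773, 0.1483, 0.1992]
ee_rot: [0.0, 0.774, 0.633, -0.001]
wrist_force: [-0.1, 0.6, -0.2]
finger_gap: 0.002
```

Run:
```python
from go import *
s,_=cur();print(s['time'],loc(s['position']),s['finger_gap'],s['wrist_force'],to(-.076,.14,.036))
cw=P('wrist');im=vision.read_camera('wrist');cv2.imwrite('pics/w1.png',im)
import pickle;pickle.dump(cw,open('cw1.pkl','wb'))
print(blobs(im,(0,130,60),(6,255,255),(0,0,640,400)))
print(blobs(im,(20,120,80),(35,255,255),(0,0,640,400)))
```

```text
1.525 [-0.074   0.138   0.1992] 0.0023050583576682644 [-0.11215137  0.57344712 -0.22928247] (array([ 0.23, -0.19, 16.32]), array([-0.   ,  0.002, -0.004]))
[(np.int32(82), array([536.1 ,   4.29]), [[528.0, 0.0], [546.0, 0.0], [546.0, 11.0], [528.0, 11.0]]), (np.int32(15), array([638.27,  49.67]), [[637.0, 45.0], [639.0, 45.0], [639.0, 54.0], [637.0, 54.0]]), (np.int32(210), array([318.51, 235.14]), [[302.0, 230.0], [336.0, 230.0], [336.0, 239.0], [302.0, 239.0]])]
[(np.int32(155), array([215.72, 372.78]), [[201.10000610351562, 380.20001220703125], [225.89999389648438, 361.6000061035156], [229.1999969482422, 365.8999938964844], [204.39999389648438, 384.5]])]
```

View pics/w1.png

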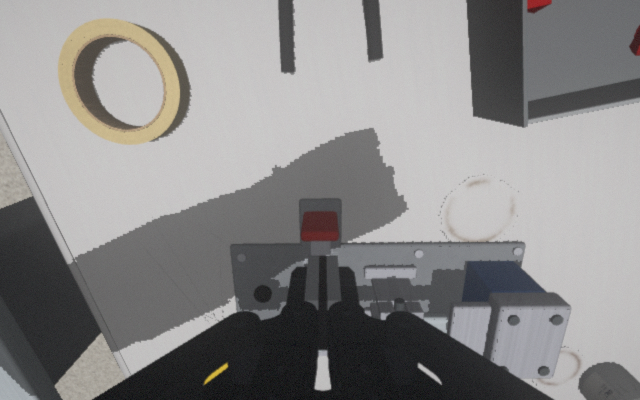

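Run:
```python
from go import *
import pickle;c=pickle.load(open('cw1.pkl','rb'))
for u,z in (((319,229.5),.064),((319,239.5),.064),((302,230),.064),((336.5,230),.064)): print(loc(onz(c,u,z)))
for u in ((232,244),(524,242)): print('plate',loc(onz(c,u,.008)))
```

```text
[-0.0766  0.0995  0.064 ]
[-0.0767  0.0898  0.064 ]
[-0.0915  0.0991  0.064 ]
[-0.0613  0.0989  0.064 ]
plate [-0.1701  0.0583  0.008 ]
plate [0.1404 0.0589 0.008 ]
```

>>> servo_tool(
  steps=[0,0.2,-0.2,5,0,0,0,0,0.2,-0.2,10,0,0,0,0,0.2,-0.2,14,0,0,0,0,0.2,-0.2,16.3,0,0,0,0,0,-0.2,16.3,0,0,0,0,-1.5,-0.2,16.3,0,0,0,0,-2.5,-0.2,16.3,0,0,0,0,-3,-0.2,16.3,0,0,0,0,-3.5,-0.2,16.3,0,0,0],
)

```text
time: 2.7
position: [0.5678, 0.1155, 0.0373]
ee_rot: [-0.0, 0.773, 0.634, 0.0]
wrist_force: [0.0, 2.3, 1.7]
finger_gap: 0.004
```

Run:
```python
from go import *
s,_=cur();print(s['time'],loc(s['position']),s['finger_gap'],s['wrist_force'],to(-.076,.07,.036))
```

```text
2.7 [-0.077   0.104   0.0373] 0.003713109675469265 [0.04582571 2.28517193 1.70721177] (array([-3.4 ,  0.11,  0.13]), array([ 0.   , -0.   , -0.002]))
```

Contact made, about 2.3 N. Keep pushing.

>>> servo_tool(
  steps=[0,-0.6,0.1,0.1,0,0,0,0,-1.2,0.1,0.1,0,0,0,0,-1.8,0.1,0.1,0,0,0,0,-2.4,0.1,0.1,0,0,0,0,-2.9,0.1,0.1,0,0,0,0,-3.3,0.1,0.1,0,0,0,0,-3.5,0.1,0.1,0,0,0,0,-3.5,0.1,0.1,0,0,0],
)

```text
time: 3.7
position: [0.5628, 0.0841, 0.0365]
ee_rot: [-0.002, 0.773, 0.635, 0.003]
wrist_force: [2.5, 12.1, -0.6]
finger_gap: -0.005
```

Run:
```python
from go import *
s,_=cur();print(s['time'],loc(s['position']),s['finger_gap'],s['wrist_force'])
im=vision.read_camera('top');cv2.imwrite('pics/t2.png',cv2.resize(im[150:265,255:345],None,fx=5,fy=5,interpolation=cv2.INTER_CUBIC))
im=vision.read_camera('side');cv2.imwrite('pics/s2.png',cv2.resize(im[120:260,255:385],None,fx=4,fy=4,interpolation=cv2.INTER_CUBIC))
```

```text
3.7 [-0.0758  0.0722  0.0365] -0.004959191076371147 [ 2.5430332  12.0689425  -0.64904481]
```

View pics/s2.png

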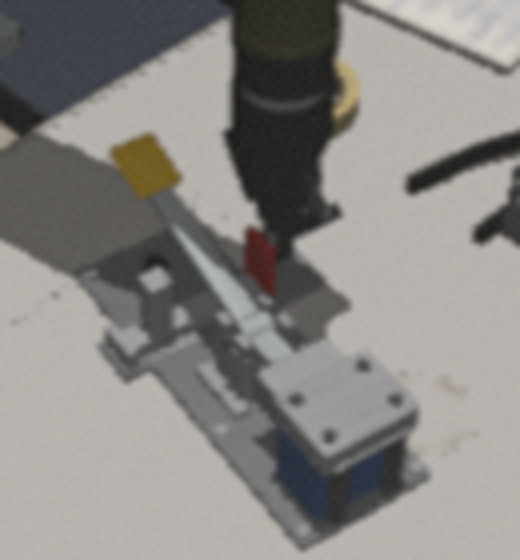

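>>> servo_tool(
  steps=[0,1.5,0,0,0,0,0,0,4,0,0,0,0,0,0,4.5,0,-4,0,0,0,0,4.5,0,-9,0,0,0,0,4,0,-13,0,0,0,0,2,-2,-14,0,0,0,0,-1.5,-5,-14,0,0,0,0,-5,-7,-14,0,0,0,0,-7.2,-7.5,-13,0,0,0,0,-7.2,-7.5,-13,0,0,0],
)

```text
time: 5.05
position: [0.4734, 0.0262, 0.1653]
ee_rot: [-0.002, 0.773, 0.634, 0.001]
wrist_force: [0.4, 0.3, 0.3]
finger_gap: -0.002
```

Run:
```python
from go import *
s,_=cur();print(s['time'],loc(s['position']),s['wrist_force'],to(-.150,0,.135))
ct,cs=P('top'),P('side')
im=vision.read_camera('side');cv2.imwrite('pics/s3.png',cv2.resize(im[100:260,235:385],None,fx=4,fy=4,interpolation=cv2.INTER_CUBIC))
im=vision.read_camera('wrist');cv2.imwrite('pics/w3.png',im)
```

```text
5.05 [-0.1523 -0.0019  0.1653] [0.4180893  0.28093501 0.3104079 ] (array([0.18, 0.23, 3.03]), array([-0.002, -0.005, -0.002]))
```

View pics/s3.png

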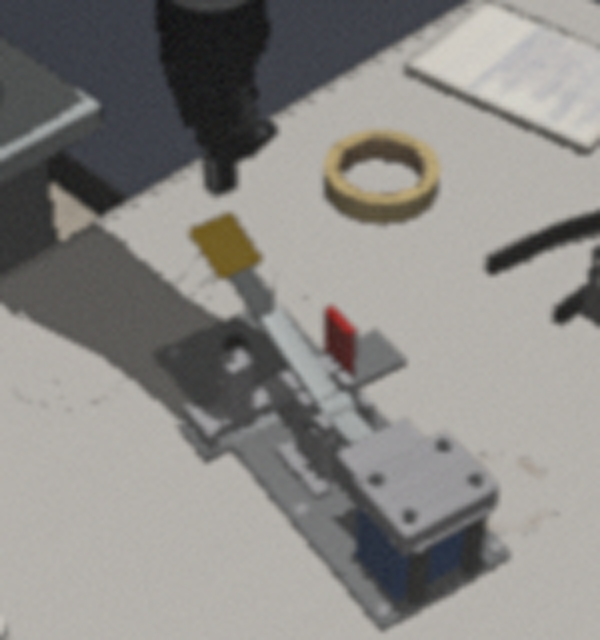

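View pics/w3.png

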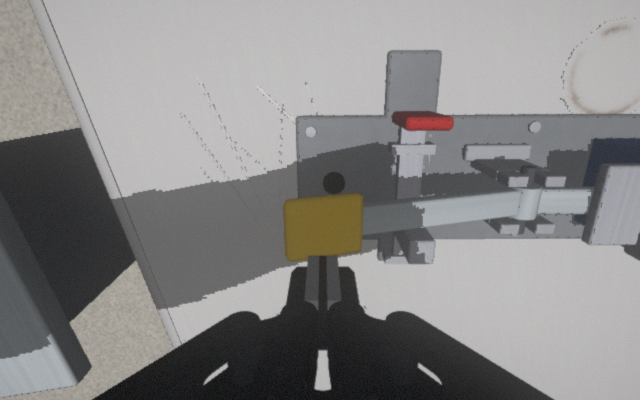

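>>> servo_tool(
  steps=[0,0.2,0,2.5,0,0,0,0,0.2,0,4,0,0,0,0,0.2,-0.1,5,0,0,0,0,0.2,-0.3,6,0,0,0,0,0.2,-0.5,7,0,0,0,0,0.2,-0.6,8,0,0,0,0,0.2,-0.7,9,0,0,0,0,0.2,-0.8,10,0,0,0],
)

```text
time: 6.15
position: [0.468, 0.0319, 0.0662]
ee_rot: [-0.002, 0.773, 0.635, 0.003]
wrist_force: [-1.8, -0.7, 4.2]
finger_gap: 0.001
```

Run:
```python
from go import *
s,_=cur();print(s['time'],loc(s['position']),s['wrist_force'],to(-.16,0,.033))
im=vision.read_camera('side');cv2.imwrite('pics/s4.png',cv2.resize(im[100:260,235:385],None,fx=4,fy=4,interpolation=cv2.INTER_CUBIC))
```

```text
6.15 [-0.1587  0.0025  0.0662] [-1.79468586 -0.71551082  4.19897978] (array([-0.28, -0.13,  3.32]), array([-0.   , -0.007, -0.   ]))
```

View pics/s4.png

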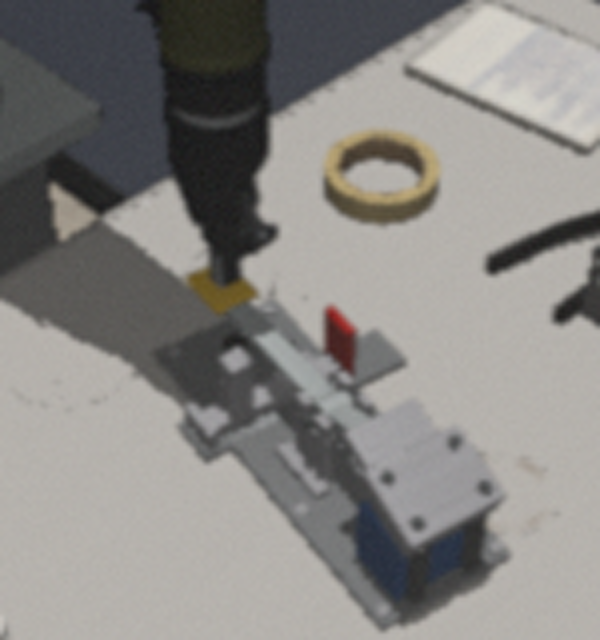

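Going well: the flap is rising and the pad is sinking at about 4 N. Continue to the bump stop.

>>> servo_tool(
  steps=[0,-0.1,0,0.8,0,0,0,0,-0.1,0,1.6,0,0,0,0,-0.1,0,2.2,0,0,0,0,-0.1,0,2.7,0,0,0,0,-0.1,0,3.1,0,0,0,0,-0.1,0,3.1,0,0,0],
)

```text
time: 6.95
position: [0.4666, 0.0309, 0.0336]
ee_rot: [-0.003, 0.773, 0.635, 0.002]
wrist_force: [0.0, 0.0, 1.0]
finger_gap: -0.005
```

Run:
```python
from go import *
s,_=cur();print(s['time'],loc(s['position']),s['wrist_force'])
im=vision.read_camera('side');cv2.imwrite('pics/s5.png',cv2.resize(im[100:260,235:385],None,fx=4,fy=4,interpolation=cv2.INTER_CUBIC))
```

```text
6.95 [-0.1598  0.0014  0.0336] [0.02522257 0.02688083 1.0481835 ]
```

View pics/s5.png

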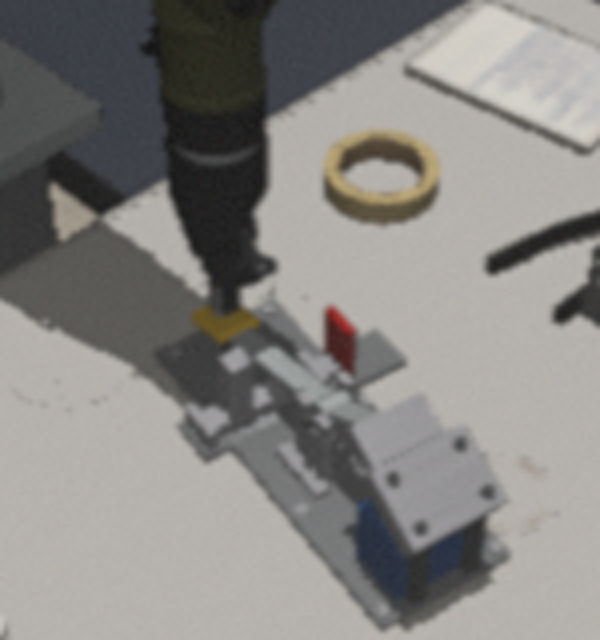

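>>> servo_tool(
  steps=[0,-0.1,0,0.2,0,0,0,0,-0.1,0,0.4,0,0,0,0,-0.1,0,0.4,0,0,0,0,-0.1,0,0.4,0,0,0],
)

```text
time: 7.5
position: [0.466, 0.0299, 0.0295]
ee_rot: [-0.003, 0.773, 0.635, 0.001]
wrist_force: [-0.0, 0.2, 1.8]
finger_gap: 0.001
```

>>> servo_tool(
  steps=[0,0,0,0.15,0,0,0,0,0,0,0.3,0,0,0,0,0,0,0.3,0,0,0],
)

```text
time: 7.88
position: [0.4665, 0.0299, 0.0279]
ee_rot: [-0.003, 0.773, 0.635, 0.002]
wrist_force: [-4.2, 0.4, 18.4]
finger_gap: -0.001
```

Run:
```python
from go import *
s,_=cur();print(s['time'],loc(s['position']),s['wrist_force'])
im=vision.read_camera('side');cv2.imwrite('pics/s6.png',cv2.resize(im[130:240,265:375],None,fx=5,fy=5,interpolation=cv2.INTER_CUBIC))
im=vision.read_camera('wrist');cv2.imwrite('pics/w6.png',im)
```

```text
7.875 [-0.1598  0.0004  0.0279] [-4.16281542  0.44840641 18.41863661]
```

View pics/s6.png

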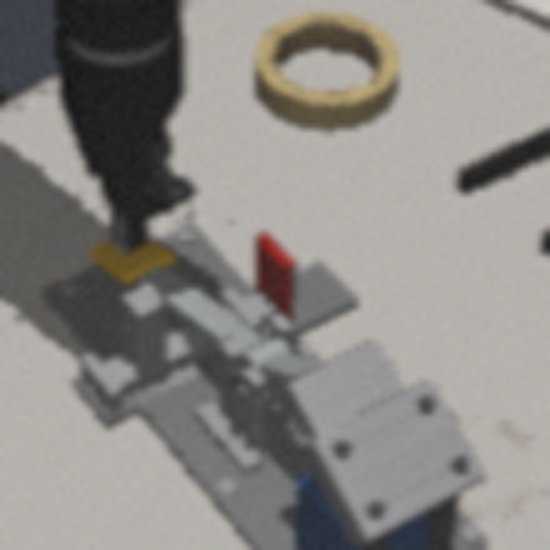

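View pics/w6.png

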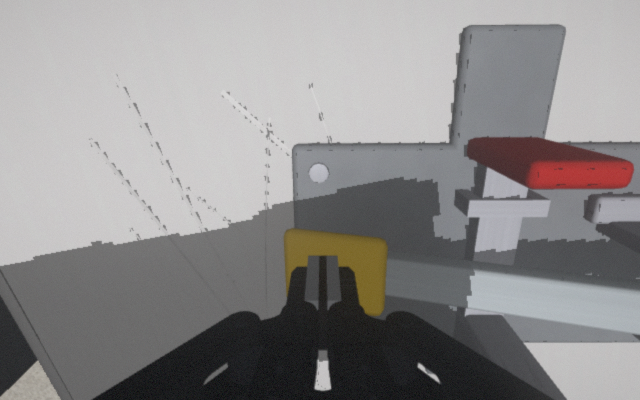

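>>> servo_tool(
  steps=[0,0,0,0.15,0,0,0,0,0,0,0.15,0,0,0,0,0,0,0.15,0,0,0,0,0,0,0.15,0,0,0,0,0,0,0.15,0,0,0,0,0,0,0.15,0,0,0],
)

```text
time: 8.72
position: [0.4666, 0.0299, 0.0278]
ee_rot: [-0.002, 0.773, 0.635, 0.002]
wrist_force: [-5.9, -1.1, 20.9]
finger_gap: -0.004
```

Run:
```python
from go import *
for i in range(4):
    s,_=cur();print(s['time'],loc(s['position']),s['wrist_force'],abs(s['joint_velocities']).max())
    im=vision.read_camera('side' if i<3 else 'top')
    if i==2: cv2.imwrite('pics/s7.png',cv2.resize(im[130:240,265:375],None,fx=5,fy=5,interpolation=cv2.INTER_CUBIC))
cv2.imwrite('pics/t7.png',im)
# flap angle: lip / far edge via side+top compare frames
```

```text
8.725 [-0.1597  0.0004  0.0278] [-5.87796927 -1.09505683 20.93237322] 0.0016973757274677474
8.775 [-0.1597  0.0004  0.0278] [-5.52872666 -1.12350979 20.43627291] 0.00081498035417316
8.825 [-0.1597  0.0004  0.0278] [-4.44952722 -0.7693951  20.40554374] 0.0025229230058912925
8.875 [-0.1597  0.0004  0.0278] [-5.27267231 -0.06888091 21.51314311] 0.0021168403081508603
```

View pics/s7.png

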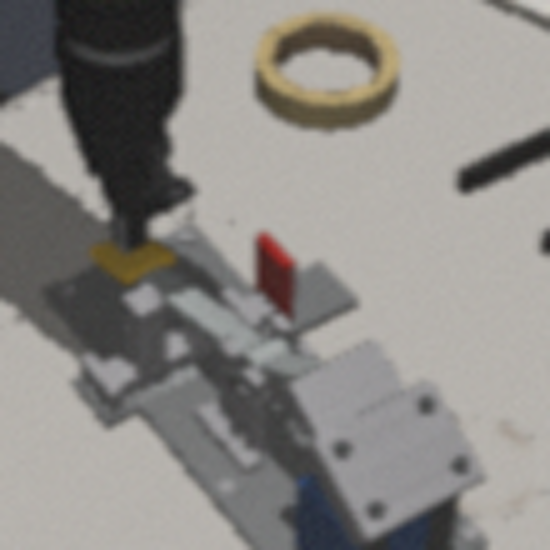

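View pics/t7.png

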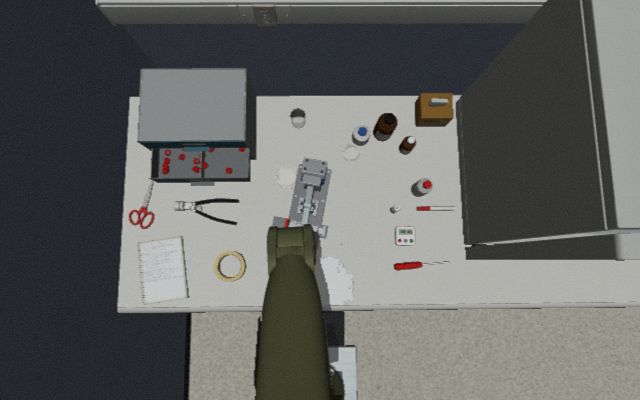

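Run:
```python
from go import *
a,d=ray(P('side'),(331.7,202.8));k=-((a-o)@ey)/(d@ey);p=a+k*d;print(loc(p))
```

```text
[0.0634 0.     0.1198]
```

```bash
python3 -c "
from cell import bot
print(bot.sign_off());s=bot.read_state();print(s['time'],s['position'],s['wrist_force'])"
```

```text
the job is handed in; nothing more can be done
None
the job is handed in; nothing more can be done
```

The job is handed in with the flap up and the fingers still holding the pad down. No verdict is reported, so success rests on the checks below.

- **Catch:** I pushed the red paddle with the shut fingers until it hit its end stop at about 12 N. The travel works out to about 38 mm, and later pictures show it still in.
- **Lever:** I pressed the yellow pad down onto the bump stop. The force was about 4 N on the way and rose steeply at the stop.
- **Hold:** Before hand-in the tool was steady (joint speeds below 0.003 rad/s), pressing with about 20 N on the wrist. The side view put the lip's top edge at about 120 mm, so its middle is at roughly 115 mm against 74 mm shut. I did not measure the flap angle directly, but this rise fits about 0.5 rad.
- **Bystanders:** They look unmoved in the last top view.
- **Disagreement:** The tip ended at 28 mm instead of the quoted 33 mm for the fully pressed pad. The steep force rise and the lip height still indicate that the lever is on the bump stop.

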